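# Put the tea away and clamp the tin shut

## Task

Put the tea carton away in the steel tin, lying flat on its floor, then take the wooden lid from its sloping rest and fit it fully home on the tin. Then swing the wire bail over the lid and press it all the way down in front of the handle to clamp the tin shut, without knocking or moving the other things on the counter.

Things in the scene. Friction and masses are not known exactly. Their poses are not given: they have to be found in the camera images.
- tin: Open-topped steel tin, fixed to the counter, 120 (x) by 160 (y) by 75 mm high, walls and floor 5 mm thick (inside 110 by 150, 70 mm deep). Origin: centre of its underside, z up; front is -x, long side along y. A wire bail is hinged to its short sides near the back. It stands left or right of the middle, across from the lid rest.
- bail (a joint): Angle (rad) of the tin's wire bail: 0 is fully down across the closed lid; it opens up and backward (to the tin's +x), at most 2.4, and starts near there. Stiff: stays where left. A U of 8 mm round wire: side arms 89 mm either side of the tin's middle, and a straight crossbar 178 mm long along the tin's y, moving on an arc of radius 106 mm about the pivot line.
- bail_bar (a point): Middle of the bail's crossbar, on its centre line. When clamped (joint 0) it lies at x -45, z 86 mm in the tin's frame, 1 mm above the lid's top face, in front of the lid's handle.
- bail_pivot (a point): Point on the bail's pivot line (parallel to the tin's y) in the middle of the tin's width: 55 mm behind the tin's centre, 50 mm above its underside.
- lid_rest: Wooden lid rest fixed to the counter, 150 mm wide: a board 150 mm long and 12 mm thick sloping up along its own +x at 33 degrees, with a ledge along its low (-x) edge, which is the side away from the robot. Origin at counter height under the middle of the board, whose top face is 58 mm high there.
- lid: Wooden lid, flange 124 (x) by 164 (y) by 6 mm; under it a stepped plug 10 mm deep (104 by 144, lower half 98 by 138 mm); on top a handle bar along y, 14 wide, 90 long, 16 high, its top 32 mm above the origin. Origin: centre of the flange's underside, z out of the top; seated, 75 mm above the tin's underside. Fits either way. Starts tilted 33 degrees on the rest, facing away from the robot.
- tea_carton: Plain cardboard carton lying flat, 125 (x) by 55 (y) by 45 mm high, 0.2 kg, with a paper band round it. Origin: centre of its underside. It fits in the tin only with its long side along the tin's long side.
- mug: Bystander: white mug, 76 mm across, 85 mm high; origin at the centre of its underside.
- spice_jar: Bystander: amber spice jar, 48 mm across, 75 mm high; origin at the centre of its underside.
- jam_jar: Bystander: glass jar, 68 mm across, 105 mm high; origin at the centre of its underside.
- bowl: Bystander: white bowl, 130 mm across, 55 mm high; origin at the centre of its underside.
- cereal_carton: Bystander: cardboard carton standing upright, 50 by 100 by 130 mm high; origin at the centre of its underside.
- spoon: Bystander: wooden spoon lying flat, 190 mm long; origin about its middle.

How it is judged:
By the outcome, as a careful person would: the job done as asked, in the order asked, and still so for the second after the job is handed in, with the robot touching nothing.
It also fails if it takes over 72 s, if anything falls off the work surface, if the arm or the gripper's body presses on something with over 40 N, if the wrist force passes 120 N, or if a joint passes its speed limit or range.

## Robot

A 6-joint arm with a two-finger parallel gripper is mounted at the origin on the work surface. World frame = base frame: x ahead of the robot, y to its left, z up, the work surface at z = 0. Lengths are in m, angles in rad, forces in N, time in s.
With the tool pointing down it reaches from about 0.35 to 0.975 m from the base axis. Payload 4.9 kg.
Tool frame: the origin (TCP) lies at the very end of the fingers, on their centre line; the grasp point (between the pads) lies 19 mm behind it; z points along the fingers, y is the line along which they close (so a half turn about z gives the same grasp; the last joint's range is limited). The gripper opens to 85 mm and grips with 20 to 120 N. Pads are 22 mm wide; open, the fingers measure 114 mm over their backs; the gripper's body (76 mm by 85 mm) begins 54 mm behind the grasp point. The pads swing forward as they close: fully open they stand 13 mm farther back than shut.
Start: joints at [-1.387, 0.053, 1.613, -0, 1.476, -0.119], TCP at [0.186, -0.597, 0.231] pointing down, gripper open.
Joint ranges: [-3.01, 3.01], [-1.01, 2.22], [0.06, 2.58], [-1.02, 4.17], [0.09, 2.62], [-3.14, 3.14]. Speed limits (rad/s): [2.57, 2.57, 3.14, 3.14, 3.14, 3.14].

## Interface

Orientations are given as a rotation vector (axis times angle).
In Python, from station import get_obs, get_image, get_calibration, finish_job gives the robot as it stands.
- The arm moves only by the tool servo_tool, never from a script. Its argument "increments" is a list of rows, each a list of 5 numbers: the opening, from 0 (shut) to 1 (fully open), then the shift along the tool's x, y, z in mm, then the turn about the tool's z in degrees. In form: [[jaw, tx, ty, tz, spin], ...]. A call has 1 to 12 rows; each row shifts and turns the commanded pose from where the row before left it, along the tool's axes as they then stand; what a row does not reach is not made up. A row lasts 1/8 s, in which the tool goes at most 62.5 mm and 10.7 degrees, less where a joint would pass 70% of its speed; a pose out of reach is approached as far as the arm can. A call is refused whole if a number of a shift passes 62.5 or a number of a turn 10.7, either way. A call with a gripper value outside its range is refused whole. The fingers move at their own pace and stop on an object; "force" is the grip in N (left out, the last holds). Time passes only in rows, so rows that do not move let the fingers close. It gives the time, the measured TCP pose, the force, the opening and the grip force at its end, in the units of the state.
- get_obs(): the state, without advancing time (a new reading comes with each control period).
- get_image(name): name is "scene" or "side" or "wrist"; returns the picture (480x640x3 uint8, red, green, blue); there is no depth.
- get_calibration(name): a dict with "fx", "fy", "cx", "cy" (pixels), "dist_coeffs" ([k1, k2, p1, p2, k3] as OpenCV has them; the pictures are not rectified), "R" (3x3) and "t" (3): a world point X has camera coordinates R X + t; the wrist camera has in their place "mount" (4x4, takes a point from camera to tool coordinates, whose origin is the TCP and whose axes are the flange's). Camera axes: x right, y down, z forward; pixel columns grow to the right and rows downward; lengths in m; the calibration is good to about 2 mm. A picture is of the moment at which its call begins: read the wrist's pose just before it. get_calibration takes no time and is no camera call.
- finish_job(): hands the job in; it is judged then, once.
The state is a dict: "t": time; "q": joint angles; "dq": joint speeds; "effort": joint torques, N m; "tool_pos": TCP position; "tool_rot": TCP orientation; "contact_force": force on the tool from outside, world axes, zero at the start; "wrist_torque": the same for the moment, N m; "opening": finger opening in m; "grip_force": force on a finger pad.
Only numpy, scipy, OpenCV 4.12 (cv2) and the standard library are available. Lean on these libraries where they do the work, as an engineer would, in place of code of your own. Each camera call takes 0.05 s, during which the arm holds its last target. There are 200 camera calls.

## Working session

There is one attempt and no reset: what is moved stays moved. The work goes in short steps, Python scripts to look and compute and a tool call to move; the robot and the scene stay as the last step left them, time stands still between calls to the robot, and variables do not carry over. Pictures are saved under pics/ and viewed, at most 10 in all, crops included, and the job is handed in when it is done.

Besides the shell and the picture viewer there is one more tool, called after "Request:" by a JSON object that holds its "method" and its "body". servo_tool: Moves the arm, as the interface text tells. Its arguments: {"type":"object","properties":{"increments":{"type":"array"},"force":{"type":"number"}},"required":["increments"]}

```bash
mkdir -p pics; ls
python3 - <<'E'
from station import *
import cv2
for n in ["scene","side"]:
    cv2.imwrite(f"pics/{n}0.png",get_image(n)[:,:,::-1])
    print(n,get_calibration(n))
print(get_calibration("wrist")); print(get_obs())
E
```

```text
pics
scene {'fx': 514.811078215964, 'fy': 514.811078215964, 'cx': 323.0273750606851, 'cy': 242.3208157241973, 'dist_coeffs': array([0.00125609, 0.        , 0.        , 0.        , 0.        ]), 'R': array([[-0.78861376,  0.61479027,  0.0110114 ],
       [ 0.45777614,  0.59897376, -0.65701707],
       [-0.41052325, -0.51309195, -0.75379527]]), 't': array([ 0.46142557, -0.1947096 ,  1.39550784])}
side {'fx': 482.1724381954808, 'fy': 482.1724381954808, 'cx': 318.5868321685356, 'cy': 240.86533201332415, 'dist_coeffs': array([0.03046682, 0.        , 0.        , 0.        , 0.        ]), 'R': array([[ 0.96111789, -0.27609673, -0.00479567],
       [-0.19777291, -0.67613778, -0.70973487],
       [ 0.19271294,  0.68308733, -0.70445257]]), 't': array([-0.51846728,  0.17147254,  0.84300046])}
{'fx': 374.6679798702222, 'fy': 374.6679798702222, 'cx': 319.92396798787365, 'cy': 235.11661989534724, 'dist_coeffs': array([-0.01968089,  0.        ,  0.        ,  0.        ,  0.        ]), 'mount': array([[-3.52230099e-04, -9.56502734e-01, -2.91723149e-01,
         7.47153710e-02],
       [ 9.99999928e-
[... 232 characters left out ...]
])}
{'t': 0.1, 'q': array([-1.38703264e+00,  5.33214447e-02,  1.61415648e+00, -6.71968822e-06,
        1.47599143e+00, -1.18975164e-01]), 'dq': array([ 7.97087682e-04,  3.99376585e-04, -3.02382246e-03, -5.38795536e-05,
        3.88287325e-05,  7.43272243e-04]), 'effort': array([ 1.12944246e-03, -3.94892764e+01, -3.71365857e+01, -7.48937168e-05,
        3.77927048e-03, -8.01371556e-07]), 'tool_pos': array([ 0.18624486, -0.59601713,  0.2301671 ]), 'tool_rot': array([-3.10381593e+00, -4.73445349e-01,  1.05916919e-04]), 'contact_force': array([-0.45575248,  0.13094645,  0.35965909]), 'wrist_torque': array([ 0.05908441, -0.01138249, -0.00068501]), 'grip_force': 0.0, 'opening': 0.0853210709315845}
```

View pics/scene0.png

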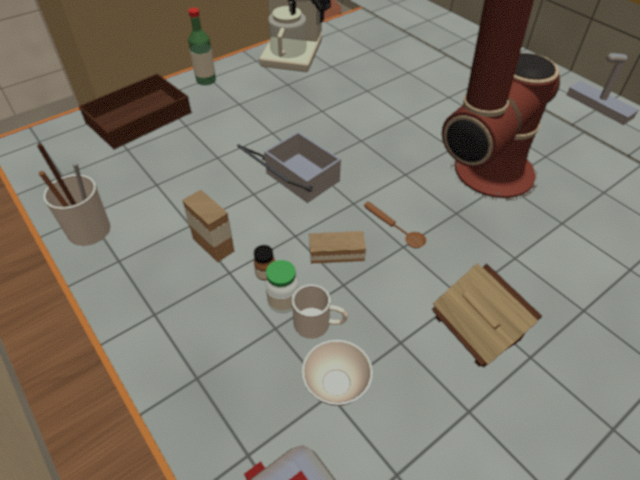

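View pics/side0.png

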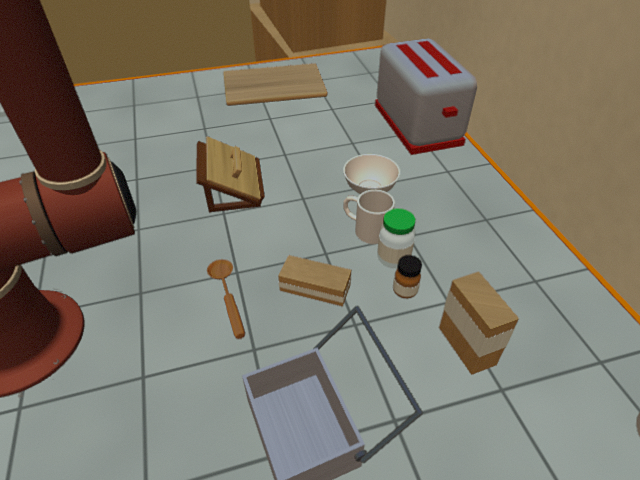

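```bash
cat > h.py <<'E'
from station import *
import numpy as np, cv2
from scipy.optimize import least_squares
from scipy.spatial.transform import Rotation as Ro
def cam(name,obs=None):
    c=get_calibration(name); K=np.array([[c['fx'],0,c['cx']],[0,c['fy'],c['cy']],[0,0,1]])
    if name=='wrist':
        T=np.eye(4); T[:3,:3]=Ro.from_rotvec(obs['tool_rot']).as_matrix(); T[:3,3]=obs['tool_pos']
        M=np.linalg.inv(T@np.asarray(c['mount'])); R,t=M[:3,:3],M[:3,3]
    else: R,t=np.array(c['R']),np.array(c['t'])
    return R,t,K,np.array(c['dist_coeffs'])
def proj(C,P):
    R,t,K,d=C; return cv2.projectPoints(np.asarray(P,float).reshape(-1,1,3),R,t,K,d)[0].reshape(-1,2)
def tri(views):  # [(C,(u,v)),...] -> point
    f=lambda p:np.concatenate([proj(C,p)[0]-uv for C,uv in views])
    s=least_squares(f,[0.5,0,0.05]); return s.x,np.abs(s.fun).max()
def place(p,pts,tilt=0.0): # p = x,y,z,yaw
    return Ro.from_euler('ZY',[p[3],tilt]).apply(np.asarray(pts,float))+p[:3]
def fit(obsl,p0,tilt=0.0,fz=None): # obsl: [(C,pts,uv)]
    g=lambda p:np.array([*p[:2],fz,p[2]]) if fz is not None else p
    f=lambda p:np.concatenate([(proj(C,place(g(p),P,tilt))-uv).ravel() for C,P,uv in obsl])
    s=least_squares(f,p0 if fz is None else [p0[0],p0[1],p0[3]],loss='soft_l1'); return g(s.x),f(s.x).reshape(-1,2)
def where(xyz): # tool-frame increments in mm to world xyz for TCP
    o=get_obs(); return Ro.from_rotvec(o['tool_rot']).inv().apply(np.array(xyz)-o['tool_pos'])*1000
def box(lx,ly,z): return np.array([[-lx/2,-ly/2,z],[lx/2,-ly/2,z],[lx/2,ly/2,z],[-lx/2,ly/2,z]])
E
python3 - <<'E'
from h import *
S,D=cam('scene'),cam('side')
r=box(.12,.16,.075)
print('tin',fit([(S,r,[(298,136),(265,167),(307,197),(340,161)]),(D,r[1:],[(362,450),(318,350),(243,380)])],[.4,-.3,0,0]))
# carton top corners A..: scene & side
print('carton pts',[tri([(S,a),(D,b)]) for a,b in [((309,236),(349,280)),((364,233),(287,258)),((365,249),(280,278))]])
print('lid c',tri([(S,(485,310)),(D,(236,163))]))
for n,a,b in [('mug',(312,295),(376,200)),('jam',(281,271),(399,220)),('spice',(263,253),(409,265)),('cereal',(206,206),(481,300)),('bowl',(337,370),(371,172)),('spoon end',(370,207),(238,333)),('spoon bowl',(416,240),(220,268)),('bar1',(238,147),(420,410)),('bar2',(305,187),(357,308))]: print(n,tri([(S,a),(D,b)]))
E
```

```text
tin (array([ 0.42814599, -0.28988317, -0.02075533,  0.11125249]), array([[ 0.33566825,  1.76255577],
       [-0.75986713, -9.50282934],
       [-0.64264941, -8.97033763],
       [ 0.5910451 ,  4.89099698],
       [ 0.25190411, -1.08509868],
       [-0.82090557,  3.01756823],
       [ 0.17541178, -0.11377714]]))
carton pts [(array([ 0.57251656, -0.0745306 ,  0.05512664]), np.float64(1.6695110920685465)), (array([0.47612235, 0.00055333, 0.06535915]), np.float64(2.038642682344971)), (array([0.46376583, 0.00417279, 0.00727513]), np.float64(0.3042696818908439))]
lid c (array([0.43018242, 0.30620059, 0.07883642]), np.float64(2.3949772416533506))
mug (array([0.67925514, 0.07974494, 0.09219198]), np.float64(1.3657755135013758))
jam (array([0.69612071, 0.00120319, 0.10198563]), np.float64(0.7055399234050697))
spice (array([ 0.68473109, -0.08374681,  0.06943846]), np.float64(0.2045143363672537))
cereal (array([ 0.73252796, -0.22728717,  0.12671544]), np.float64(0.43722985395635305))
bowl (array([0.72527481, 0.21930779, 0.05141014]), np.float64(0.5503271057554571))
spoon end (array([ 0.36430543, -0.09524458,  0.00429431]), np.float64(0.8865956397551713))
spoon bowl (array([0.35531509, 0.05876846, 0.01238321]), np.float64(0.44837247568972316))
bar1 (array([ 0.56999817, -0.36215668,  0.12386399]), np.float64(0.9354088954063968))
bar2 (array([ 0.54038134, -0.17064803,  0.10991798]), np.float64(11.868655747978096))
```

Request:
{"method": "servo_tool", "body": {"increments": [[1, 20, -20, -11, 0], [1, 40, -40, -11, 0], [1, 40, -40, -11, 0], [1, 40, -40, -11, 0], [1, 40, -40, -11, 0], [1, 40, -40, -11, 0], [1, 40, -40, -11, 0], [1, 40, -40, -11, 0], [1, 40, -40, -11, 0], [1, 16, -16, 0, 0], [1, 0, 0, 0, 0]]}}

```text
t: 1.48
tool_pos: [0.4203, -0.1493, 0.33]
tool_rot: [-3.105, -0.479, 0.001]
contact_force: [-0.5, 0.0, -0.3]
opening: 0.0852
grip_force: 0.0
```

Run:
```python
from h import *
import json
o=get_obs(); print(o['t'],o['tool_pos'],o['tool_rot'],o['q'])
im=get_image('wrist')[:,:,::-1]; np.savez('w1.npz',tool_pos=o['tool_pos'],tool_rot=o['tool_rot'])
cv2.imwrite('pics/w1.png',im); cv2.imwrite('pics/w1v.png',cv2.resize(im,(800,600),interpolation=cv2.INTER_CUBIC))
```

```text
1.475 [ 0.42030612 -0.14929361  0.33001306] [-3.10465389e+00 -4.78887292e-01  6.31689396e-04] [-5.08388289e-01 -4.28566998e-01  1.87016650e+00 -7.24089265e-05
  1.70044692e+00  7.56314571e-01]
```

View pics/w1v.png

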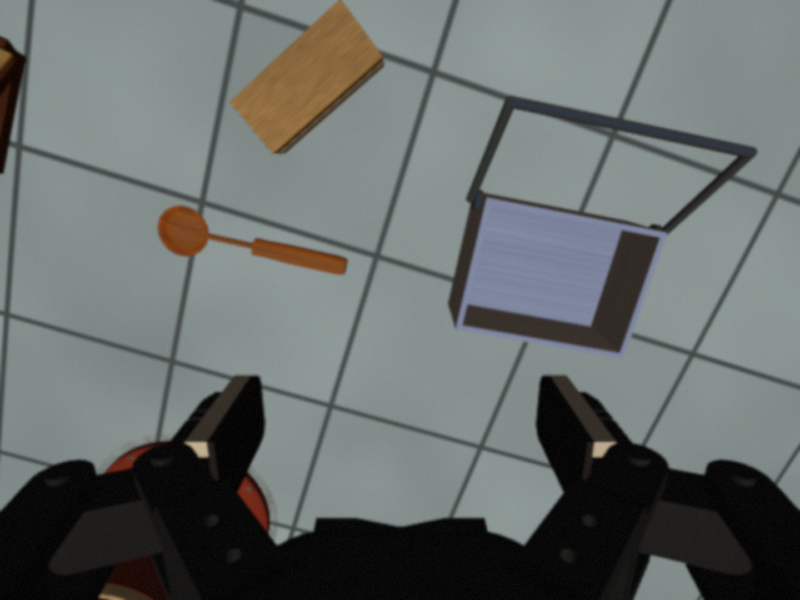

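Run:
```python
from h import *
S,D=cam('scene'),cam('side'); W=cam('wrist',np.load('w1.npz'))
s=1/1.25
r=box(.12,.16,.075)
tw=np.array([(622,353),(666,232),(482,194),(457,327)])*s
for fz in (0,None):
    p,e=fit([(W,r,tw)],[.42,-.29,0,.1],fz=fz); print('tin wrist',p,np.rad2deg(p[3]),e.round(1).tolist())
for n,a in [('scene',S),('side',D)]: print(n,proj(a,place(p,r)).round(0).tolist())
p0=p
# carton
top=box(.125,.055,.045)
# order: (-,-),(+,-),(+,+),(-,+)
cw=np.array([(276,152),(382,60),(343,0),(232,101)])*s
for fz in (0,None):
    p,e=fit([(W,top,cw)],[.52,-.04,0,-.65],fz=fz); print('carton',p,np.rad2deg(p[3]),e.round(1).tolist())
p,e=fit([(W,top,cw),(S,top[[3,0,1]],[(364,233),(365,249),(312,249)])],[.52,-.04,0,-.65]);print('carton ws',p,e.round(1).tolist())
for n,a in [('scene',S),('side',D)]: print(n,proj(a,place(p,top)).round(0).tolist())
# bail bar ends
for uv in [(512,101),(752,152)]:
    R,t,K,d=W; u=cv2.undistortPoints(np.array([[uv]],float)*s,K,d)[0,0]; ray=R.T@np.array([*u,1]); c=-R.T@t
    for z in (.085,.095,.11): print('bar',z,c+ray*(z-c[2])/ray[2])
```

```text
tin wrist [ 0.43084144 -0.2914056   0.          0.13222003] 7.575649454023609 [[0.4, 1.3], [-0.4, -3.4], [1.3, 0.3], [-2.3, -0.0]]
tin wrist [ 0.43049368 -0.29309301 -0.0030442   0.13122847] 7.518837537855655 [[0.4, 0.9], [-0.6, -3.0], [2.3, 0.8], [-1.3, -0.4]]
scene [[296.0, 132.0], [262.0, 152.0], [306.0, 182.0], [339.0, 160.0]]
side [[281.0, 483.0], [366.0, 444.0], [318.0, 348.0], [243.0, 376.0]]
carton [ 0.52309038 -0.03548182  0.         -0.60674271] -34.76379673726452 [[-1.6, 1.8], [3.1, -1.2], [0.6, -0.2], [-0.9, 0.3]]
carton [ 0.5240967  -0.03278932 -0.0112767  -0.60464497] -34.64360495119459 [[-1.1, 0.2], [1.2, -1.1], [-0.5, 1.1], [0.4, -0.2]]
carton ws [ 0.52439299 -0.03043782 -0.02228948 -0.60507054] [[-0.6, -0.7], [-0.4, -0.2], [-1.3, 3.3], [1.8, -0.2], [0.3, 22.9], [-3.2, -11.3], [-3.9, -9.4]]
scene [[362.0, 238.0], [308.0, 240.0], [309.0, 258.0], [364.0, 256.0]]
side [[279.0, 282.0], [343.0, 299.0], [351.0, 277.0], [290.0, 261.0]]
bar 0.085 [ 0.55329393 -0.19836737  0.085     ]
bar 0.095 [ 0.55170524 -0.19652989  0.095     ]
bar 0.11 [ 0.5493222  -0.19377367  0.11      ]
bar 0.085 [ 0.5772278  -0.39609877  0.085     ]
bar 0.095 [ 0.57502159 -0.38915958  0.095     ]
bar 0.11 [ 0.57171227 -0.37875081  0.11      ]
```

Request:
{"method": "servo_tool", "body": {"increments": [[1, 43, -8, 20, 0], [1, 43, -8, 20, 0], [1, 43, -8, 20, 0], [1, 42, -8, 20, 0], [1, 0, 0, 0, -10.6], [1, 0, 0, 0, -10.6], [1, 0, 0, 0, -10.6], [1, 0, 0, 0, -10.6], [1, 0, 0, 0, -10.6], [1, 0, 0, 0, -10.6], [1, 0, 0, 0, -10.6], [1, 0, 0, 0, -10.6]]}}

```text
t: 3.02
tool_pos: [0.5732, -0.0708, 0.2496]
tool_rot: [-1.969, -2.447, 0.001]
contact_force: [0.2, 0.2, 0.7]
opening: 0.0854
grip_force: 0.0
```

Request:
{"method": "servo_tool", "body": {"increments": [[1, 0, 0, 0, -10.6], [1, 0, 0, 0, -10.6], [1, 0, 0, 0, -10.6], [1, 0, 0, 0, -10.6], [1, 0, 0, 0, 0]]}}

```text
t: 3.65
tool_pos: [0.5732, -0.0705, 0.2497]
tool_rot: [-0.962, -2.989, 0.001]
contact_force: [0.6, -0.2, -0.0]
opening: 0.0854
grip_force: 0.0
```

Run:
```python
from h import *
o=get_obs(); print(o['t'],o['tool_pos'],o['tool_rot'],o['q'])
im=get_image('wrist')[:,:,::-1]; np.savez('w2.npz',tool_pos=o['tool_pos'],tool_rot=o['tool_rot'])
cv2.imwrite('pics/w2.png',im); cv2.imwrite('pics/w2v.png',cv2.resize(im,(800,600),interpolation=cv2.INTER_CUBIC))
```

```text
3.65 [ 0.57323996 -0.07050208  0.24968417] [-9.62422862e-01 -2.98943826e+00  5.71508769e-04] [-2.51055667e-01 -6.92820975e-02  1.70355071e+00 -3.00401313e-04
  1.50839553e+00 -1.19890772e+00]
```

View pics/w2v.png

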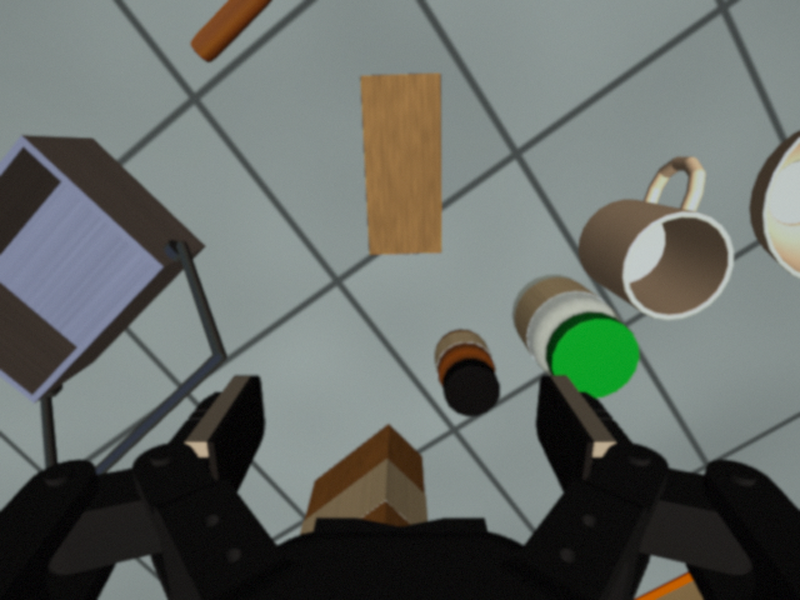

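Run:
```python
from h import *
W1=cam('wrist',np.load('w1.npz')); W2=cam('wrist',np.load('w2.npz'))
s=1/1.25
top=box(.125,.055,.045)
c1=np.array([(276,152),(382,60),(343,0),(232,101)])*s
# tool x yaw ~145 => image up = +tool x = -carton x ; image right=+tool y = +carton... (right)= yaw 55 =carton +y
c2=np.array([(362,75),(369,253),(441,252),(441,73)])*s
for fz in (0,None):
    for L in ([(W2,top,c2)],[(W1,top,c1),(W2,top,c2)]):
        p,e=fit(L,[.523,-.035,0,-.6],fz=fz); print(p,np.rad2deg(p[3]),e.round(1).tolist())
# bail bar right end & tin corner check
W=[W1,W2]
print('bar +y end',tri([(W1,np.array((512,101))*s),(W2,np.array((222,358))*s)]))
print('tin front+y', tri([(W1,np.array((457,327))*s),(W2,np.array((93,139))*s)]), place([.4305,-.292,0,.131],[[-.06,.08,.075],[.06,.08,.075]]))
print('tin back+y', tri([(W1,np.array((482,194))*s),(W2,np.array((203,246))*s)]))
for n,z,uv in [('cereal',.13,(388,425)),('cereal c2',.13,(310,485))]: pass
o=get_obs(); t=Ro.from_rotvec(o['tool_rot']).as_matrix(); print(t.round(3),np.rad2deg(np.arctan2(t[1,0],t[0,0])))
```

```text
[ 0.5236707  -0.03208597  0.         -0.60123502] -34.44822898153126 [[-0.7, -0.5], [-0.3, 1.0], [0.3, 0.5], [0.7, -0.5]]
[ 0.52304988 -0.03293598  0.         -0.60465962] -34.64444428888594 [[-3.4, 0.6], [1.2, -2.8], [-1.5, -1.8], [-2.8, -0.9], [-1.7, -0.7], [-1.7, 0.9], [-1.0, 0.6], [-0.3, -0.4]]
[ 0.5236317  -0.0320338  -0.00360409 -0.60145976] -34.461106066606234 [[-0.3, 0.0], [-0.1, 0.1], [0.0, -0.3], [0.4, 0.1]]
[ 0.52339121 -0.03237742 -0.00819882 -0.60267517] -34.530743650693424 [[-1.7, 0.1], [1.0, -1.9], [-1.1, 0.1], [-0.5, -0.5], [-0.3, 0.8], [-0.3, -0.9], [-0.9, -1.2], [-0.4, 1.0]]
bar +y end (array([ 0.54778566, -0.19159493,  0.12138509]), np.float64(1.286935566200583))
tin front+y (array([ 0.31624553, -0.26757016, -0.09864445]), np.float64(6.016684787878688)) [[ 0.36056404 -0.220523    0.075     ]
 [ 0.47953585 -0.20484792  0.075     ]]
tin back+y (array([ 0.4751728 , -0.22189906, -0.02840059]), np.float64(0.41102685003207284))
[[-0.812  0.584 -0.001]
 [ 0.584  0.812 -0.   ]
 [ 0.001 -0.001 -1.   ]] 144.27070029001072
```

Request:
{"method": "servo_tool", "body": {"increments": [[1, 31, 1, 0, -1.2], [1, 32, 1, 30, 0], [1, 0, 0, 55, 0], [1, 0, 0, 55, 0], [1, 0, 0, 50, 0], [1, 0, 0, 30, 0], [1, 0, 0, 16, 0], [1, 0, 0, 0, 0], [0.5, 0, 0, 0, 0], [0.5, 0, 0, 0, 0], [0.5, 0, 0, 0, 0], [0.5, 0, 0, 0, 0]], "force": 35}}

```text
t: 5.2
tool_pos: [0.5247, -0.0319, 0.0163]
tool_rot: [0.924, 2.999, -0.0]
contact_force: [-0.4, -0.3, 6.8]
opening: 0.0545
grip_force: 39.7
```

Request:
{"method": "servo_tool", "body": {"increments": [[0.5, 0, 0, -20, 0], [0.5, 0, 0, -50, 0], [0.5, 0, 0, -50, 0], [0.5, 0, 0, -50, 10], [0.5, 0, 0, -10, 10], [0.5, 0, 0, 0, 10], [0.5, 0, 0, 0, 10], [0.5, 0, 0, 0, 8.1], [0.5, -40, -20, 0, 0], [0.5, -50, -27, 0, 0], [0.5, -55, -28, 0, 0], [0.5, -40, -20, 0, 0]]}}

```text
t: 6.7
tool_pos: [0.4523, -0.229, 0.1938]
tool_rot: [-2.069, -2.363, 0.0]
contact_force: [0.1, 0.0, -3.5]
opening: 0.0546
grip_force: 38.6
```

Run:
```python
from h import *
o=get_obs(); print(o['t'],o['tool_pos'],o['opening'],o['grip_force'],o['contact_force'],o['q'])
im=get_image('wrist')[:,:,::-1]; np.savez('w3.npz',tool_pos=o['tool_pos'],tool_rot=o['tool_rot'])
s=get_image('side')[:,:,::-1]; 
a=cv2.resize(im,(800,600),interpolation=cv2.INTER_CUBIC)
cv2.imwrite('pics/w3v.png',a)
```

```text
6.7 [ 0.45225381 -0.22895833  0.19381685] 0.05460874412517952 38.62102568149567 [ 0.12828319  0.02605971 -3.533563  ] [-6.15561201e-01 -2.08850995e-01  1.92294473e+00  2.18083783e-05
  1.42795428e+00 -7.47916712e-01]
```

View pics/w3v.png

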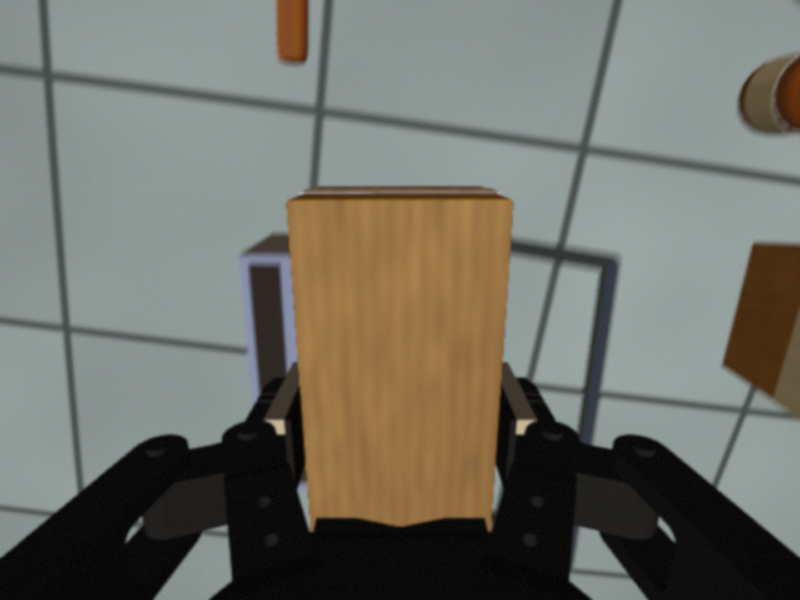

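Run:
```python
from h import *
W1=cam('wrist',np.load('w1.npz')); W2=cam('wrist',np.load('w2.npz')); W3=cam('wrist',np.load('w3.npz'))
s=1/1.25
r=box(.12,.16,.075); tw=np.array([(622,353),(666,232),(482,194),(457,327)])*s
L=[(W1,r,tw),(W3,r[3:],np.array([(241,257)])*s),(W2,r[[3,1]],np.array([(25,137),(38,400)])*s)]
D=cam('side'); L.append((D,r[2:],np.array([(318,350),(243,379)])))
for fz in (0,None):
    p,e=fit(L,[.43,-.29,0,.13],fz=fz); print(p,np.rad2deg(p[3]),e.round(1).tolist())
o=get_obs(); M=Ro.from_rotvec(o['tool_rot']).as_matrix(); print('yaw',np.rad2deg(np.arctan2(M[1,0],M[0,0])))
p,e=fit(L,[.43,-.29,0,.13],fz=0)
print('to tin centre',where([p[0],p[1],.03]))
for th in (1.9,2.0,2.1):
    a=np.deg2rad(160.2)-th; b=place(p,[[.055+.1063*np.cos(a),y,.05+.1063*np.sin(a)] for y in (-.089,.089)])
    print(th,b.round(4).tolist(),(proj(W1,b)/s).round().tolist(),(proj(W2,b)/s).round().tolist(),(proj(W3,b)/s).round().tolist())
```

```text
[ 0.43065615 -0.29255491  0.          0.13374419] 7.662977803976386 [[1.6, 1.2], [0.8, -3.5], [2.4, 0.4], [-1.2, 0.0], [0.3, -4.6], [-2.7, -0.4], [-0.3, 3.8], [-0.3, -3.6], [-0.3, -4.0]]
[ 0.4287479  -0.29545194 -0.00611638  0.12767997] 7.3155233698227145 [[0.4, 1.5], [-0.5, -1.5], [3.7, 2.0], [-0.2, -0.1], [0.9, -3.2], [-0.4, 0.1], [0.2, 0.6], [-0.6, 0.5], [-0.6, -0.1]]
yaw 97.33754383291877
to tin centre [-58.72505135 -28.839658   163.97766353]
1.9 [[0.5628, -0.3646, 0.133], [0.5391, -0.1882, 0.133]] [[752.0, 157.0], [507.0, 109.0]] [[44.0, 514.0], [208.0, 351.0]] [[563.0, 569.0], [605.0, 257.0]]
2.0 [[0.5707, -0.3635, 0.126], [0.547, -0.1871, 0.126]] [[749.0, 146.0], [507.0, 98.0]] [[61.0, 513.0], [222.0, 355.0]] [[573.0, 559.0], [615.0, 254.0]]
2.1 [[0.5779, -0.3625, 0.1182], [0.5541, -0.1861, 0.1182]] [[745.0, 136.0], [507.0, 88.0]] [[76.0, 511.0], [235.0, 357.0]] [[581.0, 548.0], [623.0, 251.0]]
```

Request:
{"method": "servo_tool", "body": {"increments": [[0.5, -30, -15, 0, -0.2], [0.5, -30, -14, 0, 0], [0.5, 0, 0, 30, 0], [0.5, 0, 0, 45, 0], [0.5, 0, 0, 45, 0], [0.5, 0, 0, 30, 0], [0.5, 0, 0, 12, 0], [0.5, 0, 0, 6, 0], [0.5, 0, 0, 0, 0]]}}

```text
t: 7.92
tool_pos: [0.4325, -0.2893, 0.0279]
tool_rot: [-2.059, -2.367, -0.001]
contact_force: [-10.0, 8.1, 7.1]
opening: 0.0543
grip_force: 46.5
```

Run:
```python
from h import *
o=get_obs(); print(o['t'],o['tool_pos'],o['contact_force'],o['wrist_torque'])
w=get_image('wrist')[:,:,::-1]; s=get_image('side')[:,:,::-1]; c=get_image('scene')[:,:,::-1]
R=lambda a,x,y,w_,h_:cv2.resize(a[y:y+h_,x:x+w_],(400,300),interpolation=cv2.INTER_CUBIC)
cv2.imwrite('pics/w4.png',np.vstack([np.hstack([R(w,0,0,640,480),R(s,200,300,240,180)]),np.hstack([R(c,220,90,160,120),R(s,0,0,640,480)])]))
np.savez('w4.npz',tool_pos=o['tool_pos'],tool_rot=o['tool_rot'])
```

```text
7.925 [ 0.43246633 -0.28930544  0.02792563] [-10.03176067   8.081187     7.08817211] [1.19691696 0.68090232 0.46314715]
```

View pics/w4.png

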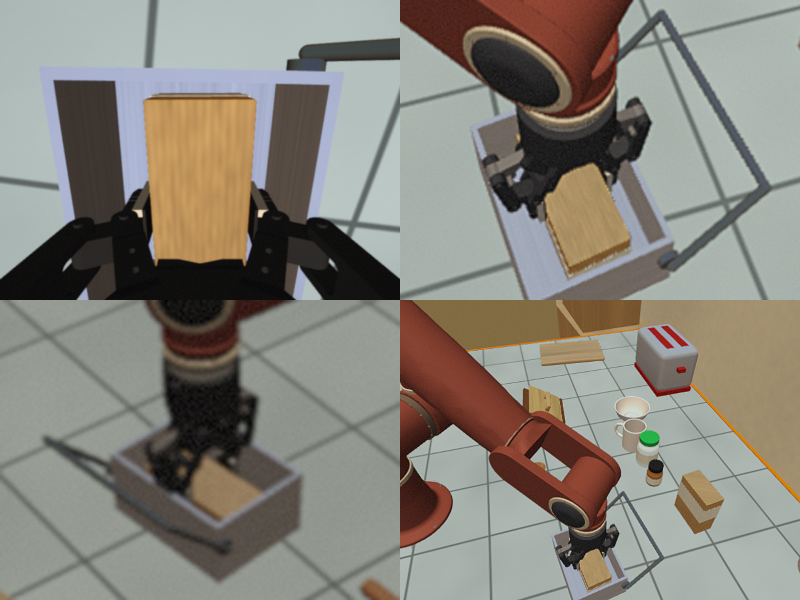

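Run:
```python
from h import *
def ray(W,uv,z):
    R,t,K,d=W; u=cv2.undistortPoints(np.array([[uv]],float),K,d)[0,0]; r=R.T@np.array([*u,1]); c=-R.T@t
    return c+r*(z-c[2])/r[2]
for f,uvs,s in (('w3.npz',[(288,200),(512,200)],.8),('w4.npz',[(145,99),(255,98)],1.6)):
    o=np.load(f); W=cam('wrist',o); z=o['tool_pos'][2]-.0163+.045
    for uv in uvs: print(f,((Ro.from_rotvec(o['tool_rot']).inv().apply(ray(W,np.array(uv)*s,z)-o['tool_pos']))*1000).round(1))
o=np.load('w4.npz'); W4=cam('wrist',o)
for uv in [(40,67),(342,72)]: print('tin +y outer corners',ray(W4,np.array(uv)*1.6,.075))
print(place([.430,-.294,0,.131],[[-.06,.08,.075],[.06,.08,.075]]))
```

```text
w3.npz [ 62.8 -26.4 -28.7]
w3.npz [ 62.8  27.4 -28.7]
w4.npz [ 63.3 -25.9 -28.4]
w4.npz [ 63.7  26.9 -28.5]
tin +y outer corners [ 0.36019751 -0.22133496  0.075     ]
tin +y outer corners [ 0.47784501 -0.20688109  0.075     ]
[[ 0.36006404 -0.222523    0.075     ]
 [ 0.47903585 -0.20684792  0.075     ]]
```

Request:
{"method": "servo_tool", "body": {"increments": [[0.5, 0, 0, -8, 0], [0.5, 0, 0, -8, 0], [0.5, 0, 0, 0, 0]]}}

```text
t: 8.45
tool_pos: [0.4342, -0.2918, 0.0442]
tool_rot: [2.062, 2.365, -0.0]
contact_force: [-0.5, -0.6, -1.8]
opening: 0.0546
grip_force: 40.2
```

Run:
```python
from h import *
o=get_obs(); print(o['t'],o['tool_pos'],o['contact_force'],o['wrist_torque'],o['opening'])
D=cam('side'); p=np.load('w4.npz')['tool_pos']
print(proj(D,place([p[0],p[1],p[2]-.0163,.131+np.pi/2],np.vstack([box(.125,.055,.045)[[0,3]],box(.125,.055,0)[[0,3]]]))))
print(np.rad2deg(Ro.from_rotvec(o['tool_rot']).as_euler('zyx')))
```

```text
8.45 [ 0.43419507 -0.29183002  0.04422239] [-0.52996339 -0.55217557 -1.83107081] [-0.04964519  0.01790749 -0.01831901] 0.05460567510575451
[[338.51271397 443.27715413]
 [300.80484758 460.18765286]
 [337.75963372 456.6163545 ]
 [301.78707707 473.07016105]]
[-9.78465429e+01  1.64990413e-01  1.79853998e+02]
```

Request:
{"method": "servo_tool", "body": {"increments": [[0.5, -1, -4.4, 0, 0.3], [0.5, 0, 0, 8, 0], [0.5, 0, 0, 5, 0], [0.5, 0, 0, 3, 0], [0.5, 0, 0, 0, 0]]}}

```text
t: 9.07
tool_pos: [0.4285, -0.2922, 0.026]
tool_rot: [-2.07, -2.362, 0.0]
contact_force: [-0.6, 0.4, -2.6]
opening: 0.0545
grip_force: 40.3
```

Request:
{"method": "servo_tool", "body": {"increments": [[0.5, 0, 0.8, 2.5, 0], [0.5, 0, 0, 2, 0], [0.5, 0, 0, 0, 0]]}}

```text
t: 9.45
tool_pos: [0.429, -0.2925, 0.0255]
tool_rot: [-2.066, -2.363, 0.002]
contact_force: [-20.7, 11.1, 26.5]
opening: 0.0543
grip_force: 52.4
```

Request:
{"method": "servo_tool", "body": {"increments": [[0.5, 0, -1.5, -5, 0], [0.5, 0, 0, 0, 0], [0.66, 0, 0, 0, 0], [0.68, 0, 0, 0, 0], [0.69, 0, 0, 0, 0], [0.69, 0, 0, 0, 0]]}}

```text
t: 10.2
tool_pos: [0.4281, -0.2925, 0.0268]
tool_rot: [-2.07, -2.363, 0.0]
contact_force: [-0.4, 0.1, 0.7]
opening: 0.0591
grip_force: 0.0
```

Request:
{"method": "servo_tool", "body": {"increments": [[0.69, 0, 0, -10, 0], [0.69, 0, 0, -30, 0], [0.69, 0, 0, -50, 0], [0.69, 0, 0, -60, 0], [0.69, 0, 0, -60, 0], [0.69, 0, 0, -62, 0], [0.69, 0, 0, 0, 0]]}}

```text
t: 11.08
tool_pos: [0.4301, -0.2943, 0.3073]
tool_rot: [2.061, 2.352, -0.0]
contact_force: [-0.1, -0.2, -0.6]
opening: 0.0589
grip_force: 0.0
```

Run:
```python
from h import *
o=get_obs(); print(o['t'],o['tool_pos'])
cv2.imwrite('pics/w5.png',get_image('wrist')[:,:,::-1]); np.savez('w5.npz',tool_pos=o['tool_pos'],tool_rot=o['tool_rot'])
```

```text
11.075 [ 0.43008796 -0.29427184  0.30734416]
```

Request:
{"method": "servo_tool", "body": {"increments": [[0.69, 30, 4, 0, 0], [0.69, 50, 7, 0, 0], [0.69, 57, 7, 0, 0], [0.69, 57, 7, 0, 0], [0.69, 57, 7, 0, 0], [0.69, 57, 7, 0, 0], [0.69, 57, 7, 0, 0], [0.69, 57, 7, 0, 0], [0.69, 57, 7, 0, 0], [0.69, 56, 7, 0, 0], [0.69, 0, 0, 0, 0], [0.69, 0, 0, 0, 0]]}}

```text
t: 12.62
tool_pos: [0.4236, 0.2463, 0.2973]
tool_rot: [-2.069, -2.363, 0.004]
contact_force: [0.2, 0.4, -0.2]
opening: 0.0591
grip_force: 0.0
```

Run:
```python
from h import *
o=get_obs(); print(o['t'],o['tool_pos'],o['q'])
cv2.imwrite('pics/w6.png',get_image('wrist')[:,:,::-1]); np.savez('w6.npz',tool_pos=o['tool_pos'],tool_rot=o['tool_rot'])
p=proj(cam('wrist',o),[.43,.306,.08]); print(p)
```

```text
12.625 [0.42355044 0.24629179 0.29728915] [ 3.74971664e-01 -3.06179469e-01  1.83134694e+00 -5.18613218e-04
  1.61921949e+00  2.42762705e-01]
[[335.48388686 138.38057284]]
```

Second lid view from a shifted position.

Request:
{"method": "servo_tool", "body": {"increments": [[0.69, -10, 40, 0, 0], [0.69, -20, 50, 0, 0], [0.69, -20, 40, 0, 0], [0.69, 0, 0, 0, 0], [0.69, 0, 0, 0, 0]]}}

```text
t: 13.3
tool_pos: [0.5594, 0.2129, 0.2985]
tool_rot: [-2.072, -2.36, 0.001]
contact_force: [-1.0, -0.2, -0.9]
opening: 0.0586
grip_force: 0.0
```

Run:
```python
from h import *
o=get_obs(); print(o['t'],o['tool_pos'],o['q'])
b=get_image('wrist')[:,:,::-1]; cv2.imwrite('pics/w7.png',b); np.savez('w7.npz',tool_pos=o['tool_pos'],tool_rot=o['tool_rot'])
a=cv2.imread('pics/w6.png'); t=cv2.imread('pics/w5.png')
print(proj(cam('wrist',o),[.43,.306,.08]))
R=lambda a,x,y,w_,h_:cv2.resize(a[y:y+h_,x:x+w_],(400,300),interpolation=cv2.INTER_CUBIC)
v=np.vstack([np.hstack([R(a,190,30,280,210),R(b,0,60,280,210)]),np.hstack([R(t,0,0,640,480),R(b,0,0,640,480)])])
cv2.imwrite('pics/v6.png',v)
```

```text
13.3 [0.5593582  0.21293269 0.29850998] [ 2.39353325e-01 -4.02769013e-02  1.59526065e+00  1.88795560e-04
  1.58759244e+00  1.09749310e-01]
[[190.6870161   81.02754089]]
```

View pics/v6.png

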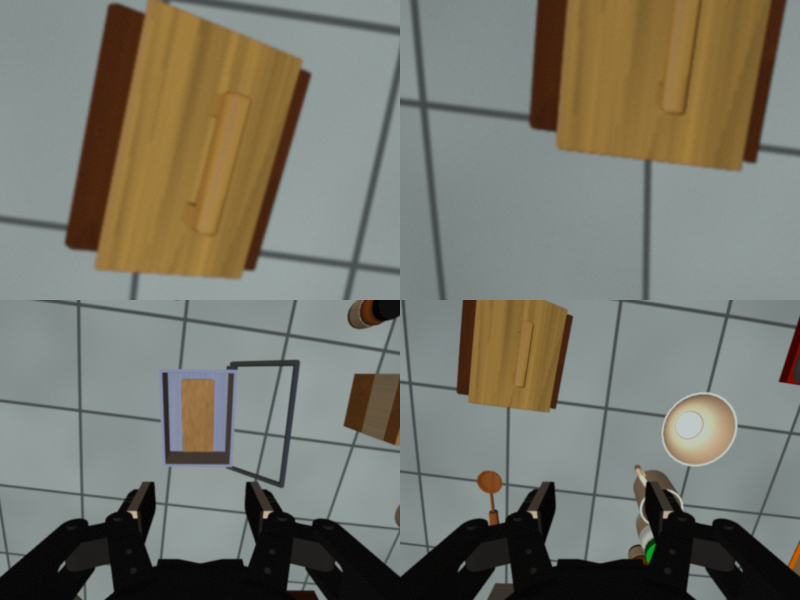

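```bash
cat > lid.py <<'E'
from h import *
A=cam('wrist',np.load('w6.npz')); B=cam('wrist',np.load('w7.npz'))
ca=lambda l:np.array(l)/(400/280)+[190,30]
cb=lambda l:np.array(l)/(400/280)+[0,60]
F=box(.124,.164,.006); H=box(.014,.090,.032) # (-,-),(+,-),(+,+),(-,+)
L=[(A,F,ca([(301,58),(148,0),(97,269),(241,278)])),(A,H,ca([(250,96),(228,93),(196,232),(215,235)])),
   (B,F[2:],cb([(157,149),(341,170)])),(B,H[2:],cb([(262,109),(284,113)]))]
f=lambda p:np.concatenate([(proj(C,place(p[:4],P,p[4]))-uv).ravel() for C,P,uv in L])
s=least_squares(f,[.43,.306,.06,np.pi-.1,-.576],loss='soft_l1'); p=s.x
E
python3 - <<'E'
from lid import *
print(p,np.rad2deg(p[3:]),f(p).reshape(-1,2).round(1).tolist())
q=p.copy(); q2,e=fit(L,p[:4],tilt=-.576); print(q2,np.rad2deg(q2[3]),np.abs(e).max())
print('bar centre',place(q2,[[0,0,.024]],-.576),'rest top check: lid underside at centre z',q2[2])
E
```

```text
[ 0.42326093  0.30215077  0.06184627  3.04297451 -0.55140004] [174.34959677 -31.592895  ] [[-0.2, -0.0], [-1.1, -1.5], [-1.8, -0.5], [-0.2, -0.2], [-0.5, 0.3], [2.6, -1.4], [0.7, 0.7], [-0.6, 0.0], [0.2, -0.4], [0.7, 0.3], [0.3, 1.6], [0.5, 1.4]]
[0.42299434 0.30224324 0.06230946 3.04262698] 174.3296846393028 3.157474346246204
bar centre [[0.43600254 0.30095165 0.08243702]] rest top check: lid underside at centre z 0.06230946283084899
```

Request:
{"method": "servo_tool", "body": {"increments": [[0.33, 0, 0, 0, 6.5], [0.33, 0, 0, 0, 6.6], [0.33, 30, -50, 0, 0], [0.33, 30, -50, 0, 0], [0.33, 15.4, -31.5, 20, 0], [0.33, 0, 0, 50, 0], [0.33, 0, 0, 55, 0], [0.33, 0, 0, 45, 0], [0.33, 0, 0, 10, 0], [0.33, 0, 0, 0, 0], [0.33, 0, 0, 0, 0]]}}

```text
t: 14.72
tool_pos: [0.4375, 0.3028, 0.1218]
tool_rot: [2.325, 2.111, 0.007]
contact_force: [0.1, -0.2, -0.2]
opening: 0.0281
grip_force: 0.0
```

Run:
```python
from h import *
o=get_obs(); print(o['t'],o['tool_pos'],o['contact_force'],o['opening'],np.rad2deg(Ro.from_rotvec(o['tool_rot']).as_euler('zyx')))
print('to bar',where([.436,.301,.0825]))
a=get_image('wrist')[:,:,::-1]; s=get_image('side')[:,:,::-1]; np.savez('w8.npz',tool_pos=o['tool_pos'],tool_rot=o['tool_rot'])
R=lambda a,x,y,w_,h_:cv2.resize(a[y:y+h_,x:x+w_],(400,300),interpolation=cv2.INTER_CUBIC)
c=get_image('scene')[:,:,::-1]
cv2.imwrite('pics/v8.png',np.vstack([cv2.resize(a[160:400,160:480],(800,600))[:300], np.hstack([R(s,150,90,160,120),R(c,410,230,160,120)])]) if 0 else np.hstack([cv2.resize(a,(400,300)),R(s,150,90,160,120)]) if 0 else np.vstack([np.hstack([R(a,160,130,320,240),R(s,150,90,160,120)]),np.hstack([R(c,410,230,160,120),R(a,0,0,640,480)])]))
```

```text
14.725 [0.43753733 0.3028392  0.12176219] [ 0.09684864 -0.2486033  -0.16742268] 0.02812012173293709 [ -84.45615862    0.24395397 -179.87474434]
to bar [-2.08068358 -1.51052468 39.25117801]
```

View pics/v8.png

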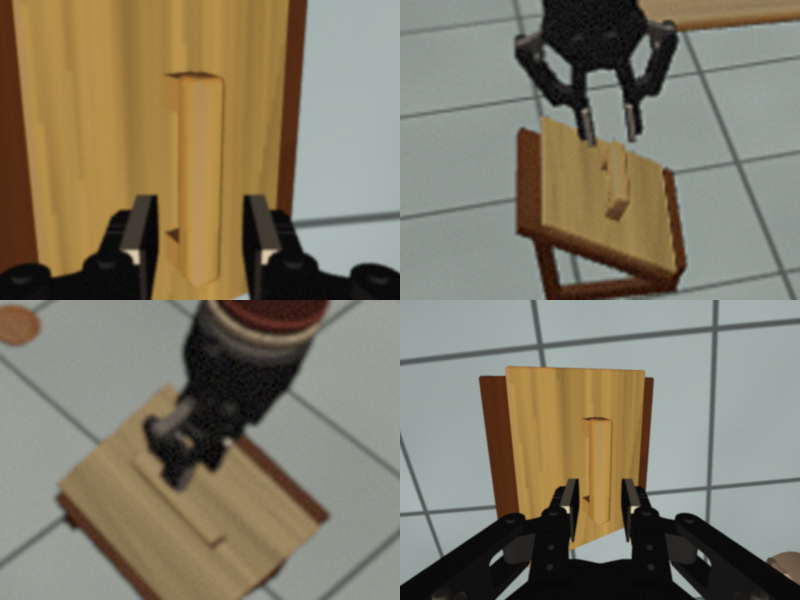

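Request:
{"method": "servo_tool", "body": {"increments": [[0.33, -2, -0.4, 15, 0], [0.33, 0, 0, 12, 0], [0.33, 0, 0, 8, 0], [0.33, 0, 0, 3, 0], [0.33, 0, 0, 0, 0]], "force": 20}}

```text
t: 15.5
tool_pos: [0.4353, 0.3, 0.0805]
tool_rot: [-2.326, -2.111, 0.001]
contact_force: [0.0, 0.3, 0.4]
opening: 0.0283
grip_force: 0.0
```

Request:
{"method": "servo_tool", "body": {"increments": [[0.33, 0, 0, 2, 0], [0.33, 0, 0, 0, 0], [0.3, 0, 0, 1, 0], [0.3, 0, 0, 0, 0]]}}

```text
t: 16.0
tool_pos: [0.4356, 0.3001, 0.078]
tool_rot: [2.326, 2.111, 0.001]
contact_force: [-0.4, 0.2, -0.4]
opening: 0.0258
grip_force: 0.1
```

Request:
{"method": "servo_tool", "body": {"increments": [[0.28, 0, 0, 2, 0], [0.28, 0, 0, 0, 0], [0.28, 0, 0, 1.5, 0], [0.28, 0, 0, 0, 0]]}}

```text
t: 16.5
tool_pos: [0.4368, 0.3005, 0.0763]
tool_rot: [2.326, 2.111, 0.004]
contact_force: [-0.2, -1.8, 8.5]
opening: 0.0243
grip_force: 3.5
```

Request:
{"method": "servo_tool", "body": {"increments": [[0.26, 0, 0, -1.5, 0], [0.1, 0, 0, 0, 0], [0.1, 0, 0, 0, 0], [0.1, 0, 0, 0, 0], [0.1, 0, 0, 0, 0]], "force": 25}}

```text
t: 17.12
tool_pos: [0.4371, 0.3004, 0.0768]
tool_rot: [2.325, 2.11, 0.006]
contact_force: [4.7, 0.3, 3.5]
opening: 0.0184
grip_force: 24.3
```

Request:
{"method": "servo_tool", "body": {"increments": [[0.1, 0, 0, -5, 0], [0.1, 0, 0, -8, 0], [0.1, 0, 0, -10, 0], [0.1, 0, 0, -10, 0], [0.1, 0, 0, 0, 0]]}}

```text
t: 17.75
tool_pos: [0.4362, 0.3004, 0.1103]
tool_rot: [2.326, 2.111, 0.004]
contact_force: [0.3, -0.7, -3.1]
opening: 0.0185
grip_force: 24.5
```

Request:
{"method": "servo_tool", "body": {"increments": [[0.05, 0, 0, -20, 0], [0.05, 0, 0, -30, 0], [0.05, 0, 0, -40, 0], [0.05, 0, 0, 0, 0]], "force": 70}}

```text
t: 18.25
tool_pos: [0.4379, 0.3013, 0.2043]
tool_rot: [2.325, 2.11, 0.014]
contact_force: [-0.1, -0.3, -2.0]
opening: 0.0161
grip_force: 68.6
```

Request:
{"method": "servo_tool", "body": {"increments": [[0.0, 0, 0, -20, 0], [0.0, 0, 0, 0, 0], [0, 0, 0, 0, 0], [0, 0, 0, 0, 0]], "force": 115}}

```text
t: 18.75
tool_pos: [0.4349, 0.2998, 0.2175]
tool_rot: [-2.326, -2.111, 0.003]
contact_force: [-1.2, 0.1, -2.5]
opening: 0.0141
grip_force: 112.5
```

Run:
```python
from h import *
o=get_obs(); print(o['t'],o['tool_pos'],o['contact_force'],o['opening'],o['grip_force'],np.rad2deg(Ro.from_rotvec(o['tool_rot']).as_euler('zyx')))
a=get_image('wrist')[:,:,::-1]; s=get_image('side')[:,:,::-1]; np.savez('w9.npz',tool_pos=o['tool_pos'],tool_rot=o['tool_rot'])
D=cam('side'); u=proj(D,o['tool_pos'])[0].astype(int); print(u)
x0,y0=max(0,u[0]-120),max(0,u[1]-90)
cv2.imwrite('pics/v9.png',np.vstack([np.hstack([cv2.resize(a,(400,300)),cv2.resize(s[y0:y0+180,x0:x0+240],(400,300),interpolation=cv2.INTER_CUBIC)])]))
```

```text
18.75 [0.43490012 0.2997727  0.21753873] [-1.178839    0.11046742 -2.5050157 ] 0.014140916112327807 112.48294651508331 [-8.44507663e+01 -1.10663605e-01  1.79946138e+02]
[227 106]
```

View pics/v9.png

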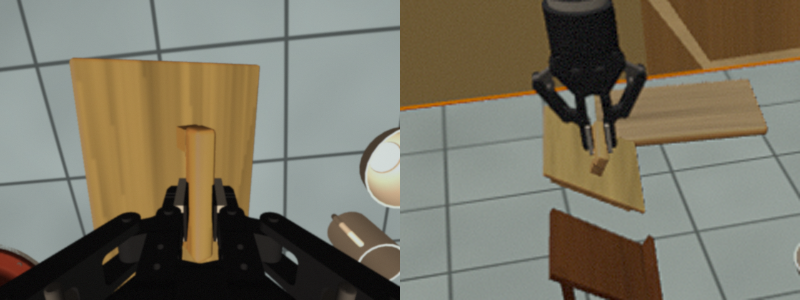

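Run:
```python
from h import *
o=np.load('w9.npz'); W=cam('wrist',o); D=cam('side'); s=1.6
F=box(.124,.164,.006); H=box(.014,.09,.032)
sd=lambda l:(np.array(l)-[400,0])/(400/240)+[max(0,227-120),max(0,106-90)]
def pts(p):
    m=place([*p[:3],p[3]],np.vstack([F,H,box(.124,.164,0)]),p[4]); return m
def f(p):
    m=pts(p); 
    return np.concatenate([(proj(W,m[[0,1]])-np.array([(259,65),(71,58)])*s).ravel(),(proj(D,m[[8+2,8+3]])-sd([(544,180),(643,212)])).ravel(),(proj(D,m[7:8])-sd([(600,173)])).ravel()*.5])
for t0 in (-.5,-.1):
    r=least_squares(f,[.43,.30,.19,np.deg2rad(174.4),t0],loss='soft_l1'); p=r.x; print(p,np.rad2deg(p[3:]),f(p).round(1),r.cost)
print(place([*p[:3],p[3]],[[0,0,.016],[0,0,.024],[0,0,.032]],p[4])-o['tool_pos'])
```

```text
[ 0.42214851  0.30127046  0.20213955  3.0366278  -0.527747  ] [173.98595705 -30.23767547] [ 0.1 -0.1 -0.1  0.  -1.2  0.   0.4  3.5  2.8 -3.1] 7.5835713218074305
[ 0.42214851  0.30127046  0.20213955  3.0366278  -0.52774694] [173.98595686 -30.23767244] [ 0.1 -0.1 -0.1  0.  -1.2  0.   0.4  3.5  2.8 -3.1] 7.583571321807134
[[-0.00473855  0.00065357 -0.00157608]
 [-0.00073202  0.00023147  0.00533547]
 [ 0.00327452 -0.00019062  0.01224702]]
```

Request:
{"method": "servo_tool", "body": {"increments": [[0, -20, 10, 0, 0], [0, -40, 21, 0, 0], [0, -50, 26, 0, 0], [0, -50, 26, 0, 0], [0, -41, 22, 20, 0], [0, 0, 0, 40, 0], [0, 0, 0, 45, 0], [0, 0, 0, 40, 0], [0, 0, 0, 10, 0], [0, 0, 0, 0, 0]], "force": 60}}

```text
t: 20.1
tool_pos: [0.5205, 0.0899, 0.0639]
tool_rot: [-2.326, -2.111, 0.001]
contact_force: [1.2, -1.1, -2.9]
opening: 0.0141
grip_force: 112.4
```

Request:
{"method": "servo_tool", "body": {"increments": [[0, 0, 0, 8, 0], [0, 0, 0, 4, 0], [0, 0, 0, 3, 0], [0, 0, 0, 0, 0]], "force": 25}}

```text
t: 20.6
tool_pos: [0.5204, 0.0898, 0.0488]
tool_rot: [-2.326, -2.111, 0.0]
contact_force: [0.7, -0.3, -2.6]
opening: 0.0146
grip_force: 112.4
```

Request:
{"method": "servo_tool", "body": {"increments": [[0, 0, -1, 2, 0], [0, 0, -2, 2, 0], [0, 0, -2, 2, 0], [0, 0, 0, 0, 0]]}}

```text
t: 21.1
tool_pos: [0.5171, 0.0902, 0.0446]
tool_rot: [2.324, 2.11, 0.004]
contact_force: [-0.7, -1.1, 4.4]
opening: 0.014
grip_force: 111.2
```

Request:
{"method": "servo_tool", "body": {"increments": [[0, 0, -4, 2, 0], [0, 0, -4, 2, 0], [0, 0, 0, 0, 0]]}}

```text
t: 21.48
tool_pos: [0.5136, 0.0908, 0.0432]
tool_rot: [2.319, 2.104, 0.017]
contact_force: [6.0, -1.7, 7.7]
opening: 0.0142
grip_force: 106.0
```

Request:
{"method": "servo_tool", "body": {"increments": [[0.19, 0, 0, 0, 0], [0.19, 0, 0, 0, 0]], "force": 20}}

```text
t: 21.72
tool_pos: [0.5067, 0.0912, 0.0382]
tool_rot: [-2.325, -2.11, 0.002]
contact_force: [-1.6, 0.8, 1.3]
opening: 0.0166
grip_force: 28.8
```

Request:
{"method": "servo_tool", "body": {"increments": [[0.19, 0, -3, 2, 0], [0.19, 0, -3, 3, 0], [0.19, 0, -1, 3, 0], [0.19, 0, 0, 0, 0]]}}

```text
t: 22.22
tool_pos: [0.5003, 0.0917, 0.0305]
tool_rot: [-2.326, -2.111, 0.001]
contact_force: [0.9, -0.2, 0.4]
opening: 0.016
grip_force: 0.0
```

Request:
{"method": "servo_tool", "body": {"increments": [[0.26, 0, 0, 0, 0], [0.26, 0, 0, 4, 0], [0.26, 0, 0, 4, 0], [0.26, 0, 0, 2, 0], [0.26, 0, 0, 0, 0], [0.1, 0, 0, 0, 0], [0.1, 0, 0, 0, 0], [0.1, 0, 0, 0, 0]], "force": 45}}

```text
t: 23.22
tool_pos: [0.5007, 0.0918, 0.0209]
tool_rot: [2.326, 2.111, 0.0]
contact_force: [0.8, 0.4, -0.4]
opening: 0.0131
grip_force: 46.3
```

Request:
{"method": "servo_tool", "body": {"increments": [[0.1, 0, 0, -15, 0], [0.1, 0, 0, -50, 0], [0.1, 0, 0, -60, 0], [0.1, 0, 0, -54, -6.5], [0.1, 0, 0, 0, -6.5], [0.1, -30, -10, 0, 0], [0.1, -55, -18, 0, 0], [0.1, -58, -19, 0, 0], [0.1, -58, -19, 0, 0], [0.1, -58, -18, 0, 0], [0.1, -58, -18, 0, 0], [0.1, -40, -13, 0, 0]]}}

```text
t: 24.72
tool_pos: [0.4318, -0.2794, 0.2005]
tool_rot: [2.074, 2.359, -0.0]
contact_force: [1.0, 1.2, -2.1]
opening: 0.0129
grip_force: 46.0
```

Run:
```python
from h import *
o=get_obs(); print(o['t'],o['tool_pos'],o['contact_force'],o['opening'],o['grip_force'],np.rad2deg(Ro.from_rotvec(o['tool_rot']).as_euler('zyx')))
im=cv2.imread('pics/w5.png'); W=cam('wrist',np.load('w5.npz'))
hsv=cv2.cvtColor(im,cv2.COLOR_BGR2HSV); b,g,r=[im[:,:,i].astype(int) for i in range(3)]
m=((b-g>18)&(b>110)).astype(np.uint8); m[270:]=0
m=cv2.morphologyEx(m,cv2.MORPH_OPEN,np.ones((2,2)))
n,l,st,_=cv2.connectedComponentsWithStats(m); k=1+np.argmax(st[1:,4]); print(st[k])
c=cv2.convexHull(cv2.findContours((l==k).astype(np.uint8),0,2)[0][0]); 
for eps in range(3,20):
    q=cv2.approxPolyDP(c,eps,True).reshape(-1,2).astype(float)
    if len(q)==4: break
print(q.tolist())
q=q[np.argsort(np.arctan2(q[:,1]-q[:,1].mean(),q[:,0]-q[:,0].mean()))] # TL,TR,BR,BL in image(ccw in img coords -> clockwise)
# image up = +y, right=+x : TL=(-,+) TR=(+,+) BR=(+,-) BL=(-,-)
r_=box(.12,.16,.075)[[3,2,1,0]]
for fz in (0,None):
    p,e=fit([(W,r_,q)],[.43,-.2935,0,.13],fz=fz); print(p,np.rad2deg(p[3]),e.round(1).tolist())
```

```text
24.725 [ 0.43176148 -0.27935328  0.20049656] [ 1.02865446  1.15833443 -2.13090147] 0.01289434386360871 46.01979196071625 [-9.73386375e+01  1.61950215e-02  1.79977017e+02]
[ 256  112  124  156 7435]
[[379.0, 113.0], [371.0, 267.0], [262.0, 266.0], [256.0, 112.0]]
[ 0.42957273 -0.29422952  0.          0.12262777] 7.02605360678114 [[-1.6, -0.8], [1.6, -0.6], [1.2, 1.2], [-1.2, 1.6]]
[ 0.42965902 -0.29501008 -0.00669624  0.1223567 ] 7.010522577826333 [[-0.4, 0.2], [0.5, 0.4], [0.3, -0.5], [-0.3, -0.1]]
```

Request:
{"method": "servo_tool", "body": {"increments": [[0.1, 0, 0, 0, 0.2], [0.1, 0, 0, 40, 0], [0.1, 0, 0, 30, 0], [0.1, 0, 0, 0, 0], [0.1, 0, 0, 0, 0]]}}

```text
t: 25.35
tool_pos: [0.4336, -0.277, 0.1314]
tool_rot: [2.074, 2.357, 0.0]
contact_force: [0.7, -0.2, -2.2]
opening: 0.0129
grip_force: 46.0
```

Run:
```python
from h import *
o=get_obs(); print(o['t'],o['tool_pos'],np.rad2deg(Ro.from_rotvec(o['tool_rot']).as_euler('zyx'))); print(where([.4297,-.2943,.1]))
```

```text
25.35 [ 0.43361057 -0.27702677  0.13135574] [-9.72974653e+01  8.56147922e-02  1.79936042e+02]
[-16.59591338  -6.11500902  31.36912703]
```

Request:
{"method": "servo_tool", "body": {"increments": [[0.1, -8, -3, 0, 0], [0.1, -8.6, -3.1, 10, 0], [0.1, 0, 0, 15, 0], [0.1, 0, 0, 6, 0], [0.1, 0, 0, 0, 0], [0.1, 0, 0, 0, 0]]}}

```text
t: 26.1
tool_pos: [0.4291, -0.2944, 0.099]
tool_rot: [2.076, 2.357, 0.0]
contact_force: [0.3, -0.5, -2.5]
opening: 0.013
grip_force: 45.9
```

Request:
{"method": "servo_tool", "body": {"increments": [[0.1, 0, 0.6, 3, 0], [0.1, 0, 0, 3, 0], [0.1, 0, 0, 2, 0], [0.1, 0, 0, 0, 0]]}}

```text
t: 26.6
tool_pos: [0.4294, -0.2942, 0.0905]
tool_rot: [-2.076, -2.357, -0.0]
contact_force: [-0.1, 0.5, -2.5]
opening: 0.0135
grip_force: 46.0
```

Request:
{"method": "servo_tool", "body": {"increments": [[0.1, 0, 0, 2, 0], [0.1, 0, 0, 2, 0], [0.1, 0, 0, 1.5, 0], [0.1, 0, 0, 0, 0]]}}

```text
t: 27.1
tool_pos: [0.4295, -0.2943, 0.0859]
tool_rot: [-2.076, -2.357, 0.0]
contact_force: [-2.5, 2.6, 1.9]
opening: 0.0129
grip_force: 46.7
```

Request:
{"method": "servo_tool", "body": {"increments": [[0.3, 0, 0, 0, 0], [0.3, 0, 0, 0, 0], [0.3, 0, 0, -10, 0], [0.3, 0, 0, -25, 0], [0.0, 0, 0, 0, 0], [0, 0, 0, 0, 0], [0, 0, 0, 0, 0], [0, 0, 0, 5, 0], [0, 0, 0, 4, 0], [0, 0, 0, 3, 0], [0, 0, 0, 2, 0], [0, 0, 0, 0, 0]], "force": 40}}

```text
t: 28.6
tool_pos: [0.4294, -0.2942, 0.107]
tool_rot: [-2.076, -2.357, 0.0]
contact_force: [-2.5, 3.2, 5.9]
opening: -0.0001
grip_force: 2.5
```

Request:
{"method": "servo_tool", "body": {"increments": [[0, 0, 0, 3, 0], [0, 0, 0, 2, 0], [0, 0, 0, 0, 0]]}}

```text
t: 28.98
tool_pos: [0.4295, -0.2943, 0.1069]
tool_rot: [-2.074, -2.356, 0.001]
contact_force: [-12.8, 10.8, 30.0]
opening: 0.0001
grip_force: 15.0
```

Request:
{"method": "servo_tool", "body": {"increments": [[0, 0, 0, -30, 0], [0.25, 0, 0, -50, 0], [0.25, 0, 30, -10, 0], [0.25, 0, 50, 0, 0], [0.25, 0, 47.5, 0, 0], [0.25, 0, 0, 0, 0], [0.25, 0, 0, 0, 0]]}}

```text
t: 29.85
tool_pos: [0.5556, -0.2781, 0.1908]
tool_rot: [-2.076, -2.357, 0.001]
contact_force: [-0.8, 0.3, -1.0]
opening: 0.021
grip_force: 0.0
```

```bash
cat >> h.py <<'E'
TIN=[.4297,-.2943,0,np.deg2rad(7.05)]
def bar(th,y=0):
    a=np.deg2rad(160.2)-th; return place(TIN,[[.055+.1063*np.cos(a),y,.05+.1063*np.sin(a)]])[0]
E
python3 - <<'E'
from h import *
o=get_obs(); print(o['t'],o['tool_pos'],o['opening'],np.rad2deg(Ro.from_rotvec(o['tool_rot']).as_euler('zyx')))
print('tool in tin frame',Ro.from_euler('Z',-TIN[3]).apply(o['tool_pos']-TIN[:3])*1000)
w=get_image('wrist')[:,:,::-1]; cv2.imwrite('pics/w10.png',w); np.savez('w10.npz',tool_pos=o['tool_pos'],tool_rot=o['tool_rot'])
W=cam('wrist',o); g=cv2.cvtColor(w,cv2.COLOR_BGR2GRAY)
# dark bar profile across image at y in tin = 40,60 mm, perpendicular (tool y = image right)
for y in (.045,.06,.075):
    for th in (1.95,2.0): print(y,th,proj(W,bar(th,y)))
    v=int(round(proj(W,bar(1.98,y))[0][1])); u=int(round(proj(W,bar(1.98,y))[0][0])); print(v,u-30,g[v,u-30:u+31:2].tolist())
E
```

```text
29.85 [ 0.5556283  -0.27811459  0.19082803] 0.02099421087431691 [-9.72641033e+01 -6.03532721e-02 -1.79983127e+02]
tool in tin frame [126.9627351    0.60717183 190.8280331 ]
0.045 1.95 [[316.82515601 177.91083916]]
0.045 2.0 [[323.92080636 176.98916032]]
177 291 [166, 167, 167, 166, 165, 167, 165, 168, 168, 168, 167, 165, 132, 68, 61, 64, 64, 64, 61, 82, 157, 162, 126, 92, 90, 122, 164, 172, 172, 172, 171]
0.06 1.95 [[316.85448073 149.73562444]]
0.06 2.0 [[324.09831184 149.27654057]]
149 291 [164, 166, 165, 164, 163, 165, 165, 165, 166, 163, 163, 164, 128, 67, 62, 65, 64, 64, 60, 72, 144, 166, 167, 159, 123, 88, 91, 124, 161, 173, 170]
0.075 1.95 [[316.88581215 120.36028628]]
0.075 2.0 [[324.28240377 120.4044315 ]]
120 291 [165, 165, 165, 165, 164, 165, 165, 165, 166, 167, 166, 164, 130, 67, 61, 64, 67, 63, 63, 61, 128, 166, 167, 169, 167, 159, 123, 92, 88, 120, 161]
```

Request:
{"method": "servo_tool", "body": {"increments": [[0.25, 0, 0, 30, 0], [0.25, 0, 0, 30, 0], [0.25, 0, 0, 13, 0], [0.25, 0, -3, 0, 0], [0.25, 0, -3, 0, 0], [0.25, 0, -9, -7, 0], [0.25, 0, -10, -7, 0], [0.25, 0, -9, -5, 0], [0.25, 0, 0, 0, 0]]}}

```text
t: 31.02
tool_pos: [0.5212, -0.2828, 0.1378]
tool_rot: [-2.077, -2.357, 0.001]
contact_force: [0.8, 0.4, -0.0]
opening: 0.0213
grip_force: 0.0
```

Run:
```python
from h import *
o=get_obs(); print(o['t'],o['contact_force'],o['wrist_torque'],Ro.from_euler('Z',-TIN[3]).apply(o['tool_pos']-TIN[:3])*1000)
W=cam('wrist',o); g=cv2.cvtColor(get_image('wrist'),cv2.COLOR_RGB2GRAY)
for th in (1.6,1.65,1.7,1.75,1.8,1.9,2.): 
    u,v=proj(W,bar(th,.06))[0].round().astype(int); print(th,u,v,[int(g[v,u+k]) for k in range(-24,25,4)])
```

```text
31.025 [ 0.76193975  0.44297173 -0.04899265] [-0.01205426  0.00186974  0.02114384] [ 92.23746851   0.21573341 137.77895169]
1.6 324 164 [166, 166, 169, 167, 166, 168, 166, 123, 63, 65, 66, 63, 58]
1.65 338 163 [168, 165, 166, 164, 61, 63, 65, 64, 65, 82, 166, 166, 165]
1.7 351 163 [153, 62, 65, 64, 64, 61, 127, 167, 165, 165, 167, 167, 167]
1.75 363 162 [64, 66, 60, 127, 164, 167, 166, 166, 166, 166, 166, 169, 143]
1.8 374 161 [81, 165, 165, 165, 168, 167, 166, 167, 167, 160, 94, 99, 167]
1.9 394 160 [166, 164, 167, 168, 161, 96, 95, 165, 174, 173, 175, 175, 175]
2.0 411 158 [155, 90, 105, 171, 173, 172, 175, 173, 176, 174, 176, 176, 178]
```

Request:
{"method": "servo_tool", "body": {"increments": [[0.25, 0, -8, -3, 0], [0.25, 0, -9, -2.5, 0], [0.25, 0, -14, -2, 0], [0.25, 0, -13.5, -1.5, 0], [0.25, 0, -14, 1.6, 0], [0.25, 0, -13.5, 2, 0], [0.25, 0, -13, 5, 0], [0.25, 0, -12.6, 5.7, 0], [0.25, 0, -11.5, 8, 0], [0.25, 0, -10.6, 8.8, 0], [0.25, 0, 0, 0, 0]]}}

```text
t: 32.45
tool_pos: [0.4021, -0.2971, 0.1137]
tool_rot: [-2.076, -2.354, 0.0]
contact_force: [-0.6, 0.3, 0.1]
opening: 0.0215
grip_force: 0.0
```

Run:
```python
from h import *
o=get_obs(); print(o['t'],o['contact_force'],o['wrist_torque'],Ro.from_euler('Z',-TIN[3]).apply(o['tool_pos']-TIN[:3])*1000)
W=cam('wrist',o); g=cv2.cvtColor(get_image('wrist'),cv2.COLOR_RGB2GRAY)
for th in (.3,.35,.4,.45,.5,.55,.6,.7): 
    u,v=proj(W,bar(th,.06))[0].round().astype(int); print(th,u,v,[int(g[v,u+k]) for k in range(-24,25,4)])
```

```text
32.45 [-0.60456966  0.27752496  0.07504182] [ 0.02877849 -0.01080876 -0.00863048] [-27.71147656   0.64036909 113.70588952]
0.3 313 162 [143, 148, 145, 145, 146, 147, 148, 143, 135, 111, 64, 66, 64]
0.35 322 163 [145, 148, 145, 146, 147, 141, 132, 86, 63, 64, 62, 60, 52]
0.4 332 164 [147, 146, 144, 136, 126, 61, 66, 64, 61, 60, 71, 132, 135]
0.45 343 165 [136, 132, 64, 65, 64, 62, 60, 52, 132, 132, 132, 131, 129]
0.5 355 167 [63, 64, 62, 61, 53, 132, 133, 132, 131, 127, 134, 145, 149]
0.55 369 168 [56, 103, 132, 134, 132, 127, 130, 140, 148, 150, 148, 136, 128]
0.6 383 169 [133, 131, 128, 134, 145, 150, 149, 145, 130, 125, 129, 127, 140]
0.7 415 171 [130, 128, 130, 127, 139, 143, 142, 146, 145, 141, 134, 134, 134]
```

Request:
{"method": "servo_tool", "body": {"increments": [[0.25, 0, 0, -20, 0], [0, 0, 0, -15, 0], [0, 0, 0, 0, 0], [0, 0, -2, 0, 0], [0, 0, 0, 15, 0], [0, 0, 0, 12, 0], [0, 0, -4, 7, 0], [0, 0, -5, 8, 0], [0, 0, -3.5, 8, 0], [0, 0, -3.5, 8, 0], [0, 0, 0, 2, 0], [0, 0, 0, 0, 0]]}}

```text
t: 34.0
tool_pos: [0.3858, -0.2999, 0.0902]
tool_rot: [2.076, 2.357, 0.0]
contact_force: [0.9, -0.4, 0.0]
opening: -0.0
grip_force: 0.0
```

Run:
```python
from h import *
o=get_obs(); print(o['t'],o['contact_force'],o['opening'],Ro.from_euler('Z',-TIN[3]).apply(o['tool_pos']-TIN[:3])*1000)
W=cam('wrist',o); g=cv2.cvtColor(get_image('wrist'),cv2.COLOR_RGB2GRAY)
for th in (0,.05,.1,.2): 
    u,v=proj(W,bar(th,.06))[0].round().astype(int); print(th,u,v,[int(g[v,u+k]) for k in range(-24,25,4)])
```

```text
34.0 [ 0.94996467 -0.3774919   0.04062426] -2.573376399263437e-05 [-44.23456311  -0.14705391  90.16313567]
0 317 158 [137, 140, 144, 112, 64, 62, 62, 58, 69, 145, 147, 145, 147]
0.05 322 160 [141, 145, 80, 61, 62, 62, 56, 106, 148, 146, 146, 147, 147]
0.1 328 161 [136, 62, 62, 62, 59, 50, 143, 145, 145, 145, 145, 144, 146]
0.2 344 164 [59, 50, 144, 147, 145, 147, 148, 145, 147, 145, 135, 131, 123]
```

Request:
{"method": "servo_tool", "body": {"increments": [[0, 0, 0, 2, 0], [0, 0, 0, 2, 0], [0, 0, 0, 1, 0], [0, 0, 0, 0, 0]]}}

```text
t: 34.55
tool_pos: [0.3862, -0.3003, 0.0893]
tool_rot: [-2.076, -2.357, 0.0]
contact_force: [-8.4, 8.5, 23.4]
opening: 0.0002
grip_force: 11.5
```

Bail at its stop (25 N, tip 89 mm). Lift away and check.

Request:
{"method": "servo_tool", "body": {"increments": [[0, 0, 0, -10, 0], [0, 0, 0, -50, 0], [0, 0, 0, -60, 0], [0, 0, 0, -60, 0], [0, 60, 0, -30, 0], [0, 60, 0, 0, 0], [0, 60, 0, 0, 0], [0, 50, 0, 0, 0], [0, 0, 0, 0, 0], [0, 0, 0, 0, 0]]}}

```text
t: 35.8
tool_pos: [0.3573, -0.0759, 0.2931]
tool_rot: [2.076, 2.358, -0.0]
contact_force: [0.0, -0.2, 0.4]
opening: -0.0001
grip_force: 0.0
```

Run:
```python
from h import *
o=get_obs(); print(o['t'],o['tool_pos'])
s=get_image('side')[:,:,::-1]; c=get_image('scene')[:,:,::-1]; w=get_image('wrist')[:,:,::-1]
for n,C in (('side',cam('side')),('scene',cam('scene'))): print(n,proj(C,[bar(0,y) for y in (-.089,.089)]).round().tolist())
R=lambda a,x,y,w_,h_:cv2.resize(a[y:y+h_,x:x+w_],(400,300),interpolation=cv2.INTER_CUBIC)
cv2.imwrite('pics/final.png',np.vstack([np.hstack([R(s,200,300,240,180),R(c,220,90,160,120)]),np.hstack([R(s,0,0,640,480),R(c,0,0,640,480)])]))
```

```text
35.8 [ 0.35727159 -0.07589118  0.29309046]
side [[293.0, 482.0], [250.0, 363.0]]
scene [[290.0, 128.0], [338.0, 160.0]]
```

View pics/final.png

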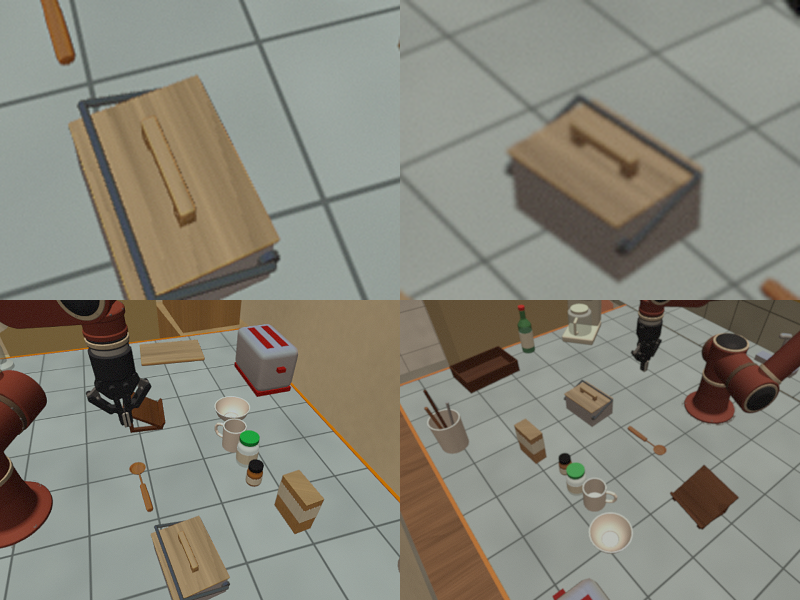

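The final picture shows the lid flat on the tin, with the bail across it in front of the handle. Its crossbar ends are at about side (250,363) and scene (338,160), where the model puts them. The other objects are where they started.

```bash
python3 -c "
from station import *
print(finish_job())"
```

```text
the job is handed in; nothing more can be done
None
```

The job is handed in: the tea carton lies flat in the tin, the lid is fully seated, the bail is pressed down in front of the handle, and nothing else appears to have moved; along the way the gripper knuckles touched the tin rim (about 35 N total at the wrist at the peak), the carton was let go about 6 mm above the tin floor, and the lid was set down once on the counter to level it.

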